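Swing the sample tray home and lock it

TASK

Push the white sample tray near its free outer corner so that it swings clockwise (seen from above) on its pivot pin until its side is home against the stop screw, and press it there firmly (about 5 N more than it takes to slide it) for a moment. Then push the post of the lock lever anticlockwise until the eccentric disc jams tight on the tray's bowed end, and let go, leaving the tray locked against the stop with its jar still standing in it. Work gently: never press on the tray with more than 13 N or on the lever with more than 25 N, and leave the other things on the bench alone.

Things in the scene. Friction and masses are not known exactly. Their poses are not given: they have to be found in the camera images.
- pin (a point): Foot of the fixed steel pivot pin (14 mm diameter, 26 mm cap 25 to 31 mm above this point), on the top face of the station's base plate, 10 mm above the bench. Its x axis points from the pin to the axle of the lock lever, 171 mm away; y to the left of that.
- station: Dark steel base plate, 330 x 310 x 10 mm, fixed on the bench; origin and axes: below the pin, at bench level, axes as the pin's. It reaches from x -60 to +270 and y -130 to +180 mm; its top is 10 mm above the bench.
- tray: White tray, captive on the pin, sliding on the plate (friction 1 to 4 N at the corner). Origin: centre of pivot hole, underside, at the pin; x to its free end, y left. 44 mm lug, then open tray x 20 to 143, y -45 to +45 mm; walls 22 mm high, floor 4; free end bowed, radius 150 about the pivot. Starts 0.55 to 0.95 rad anticlockwise of the pin's x axis; home at 0 +- 0.08 rad, set by the stop.
- push_corner (a point): Point on the outer face of the tray's left (+y) wall near its free outer corner: tray x 115, y +45 mm, 12 mm above the base plate. Push here, towards the tray's -y.
- stop: Aluminium stop block, 40 x 25 x 30 mm high, fixed 115 mm along x and 83 mm right (-y) of the pin; origin: centre of underside, axes as the pin's. A rigid steel screw with a round nose, 12 mm thick, 13 mm above the plate, sticks out to +y; its nose is 38 +- 8 mm from the origin: its setting differs every time and is not measured, so the stop must be felt.
- lever_axle (a point): Lock lever. This point: on its vertical axle at the plate's top; x along its aluminium bar to the post. Under the bar a steel disc, radius 18 mm, centre 7 mm off the axle, 12 to 32 mm above the bench. Turns anticlockwise from above, stiffly (about 3 N at the post), then harder as the disc jams on the tray's end; the jam holds itself when let go. At the post 8 to 14 N make it tight.
- lever_post (a point): Top centre of the lever's upright black post: 12 mm diameter, 60 mm from the axle, from 42 to 82 mm above the bench.
- lever (a joint): Angle of the lock lever, rad: 0 when the bar points along the pin's +x (away from the tray), growing anticlockwise; starts at 0 to 0.3 (open); the disc meets the tray end at about 0.55 to 0.75 and the tight position is at about 0.7 to 1.1; the end of travel is 1.75.
- jar: Small clear lidded jar, 34 mm diameter, 45 mm high, standing loose in the tray about 85 mm from the pin; origin: centre of its underside.
- bung: Small cork bung, 28 mm wide, 22 mm high, standing on the base plate's right front area by the stop; origin: centre of its underside.
- reagent: Amber bottle, 60 mm diameter, 120 mm high, on the bench beside the station; origin: centre of its underside.
- tin: Open steel tin, 72 mm diameter, 90 mm high, on the bench beside the station; origin: centre of its underside.
- beaker: Glass beaker, 66 mm diameter, 85 mm high, on the bench beside the station; origin: centre of its underside.
- rack: White tube rack, 70 x 160 x 40 mm high, empty, on the bench to the left; origin: centre of its underside.
- marker: Black marker pen, 13 mm thick, about 130 mm long, lying on the bench to the right of the robot.
Not all that is in view belongs to the job. What is shaped like the tray but purple is not meant.

How it is judged:
On the way:
1. the tray is pressed home on the stop screw with more than 2.5 N for 0.3 s while the lock lever is still open (below 0.5 rad) (contact force between tray and stop above 2.5 N and value of joint lever below 0.5 rad), for 0.3 s.
At the end, for the whole second after the job is handed in: The tray is at rest against the stop screw (contact over 0.2 N), the lock lever's disc is jammed on its bowed end (over 4 N), and the jar stands upright in the tray (contact force between lever and tray above 4 N and contact force between tray and stop above 0.2 N and value of joint lever above 0.5 rad and linear speed of tray below 0.01 m/s and angle between jar's own z axis and vertical below 0.2 rad and horizontal distance between jar and tray below 0.13 m); the robot touches nothing.
It fails at once if the robot presses on the tray with more than 13 N (contact force between any of the fingers, the arm and tray above 13 N).
It fails at once if the robot presses on the lock lever with more than 25 N (contact force between any of the fingers, the arm and lever above 25 N).
It fails at once if the jar is tipped over (angle between jar's own z axis and vertical above 0.5 rad).
It fails at once if a bystander is moved by more than 30 mm (distance of any of bung, reagent, tin, beaker, rack, marker from where it was at the start of the episode above 0.03 m).
It also fails if it takes over 72 s, if anything falls off the work surface, if the arm or the gripper's body presses on something with over 40 N, if the wrist force passes 120 N, or if a joint passes its speed limit or range.

ROBOT

A 6-joint arm with a two-finger parallel gripper is mounted at the origin on the work surface. World frame = base frame: x ahead of the robot, y to its left, z up, the work surface at z = 0. Lengths are in m, angles in rad, forces in N, time in s.
With the tool pointing down it reaches from about 0.275 to 0.725 m from the base axis. Payload 5.6 kg.
Tool frame: the origin (TCP) lies midway between the tips of the shut fingers; the grasp point (between the pads) lies 19 mm behind it; z points along the fingers, y is the line along which they close (so a half turn about z gives the same grasp; the last joint's range is limited). The gripper opens to 85 mm and grips with 20 to 120 N. Pads are 22 mm wide; open, the fingers measure 114 mm over their backs; the gripper's body (76 mm by 85 mm) begins 54 mm behind the grasp point. The pads swing forward as they close: fully open they stand 13 mm farther back than shut.
Start: joints at [1.622, 0.255, 0.108, 0, -1.424, -0.285], TCP at [0.127, 0.535, 0.231] pointing down, gripper open.
Joint ranges: [-2.95, 2.95], [-1.21, 1.97], [-1.09, 1.5], [-2.87, 1.71], [-2.94, -0.07], [-3.05, 3.05]. Speed limits (rad/s): [2.57, 2.57, 3.14, 3.14, 3.14, 3.14].

INTERFACE

Orientations are given as a rotation vector (axis times angle).
In Python, from station import monitor, imaging, arm gives the robot as it stands.
- The arm moves only by the tool move_arm, never from a script. Its argument "increments" is a list of rows, each an object with "xyz": the shift along the tool's x, y, z in units of 30 mm (1.0 is 30 mm), a list of three; "rot": the turn, a rotation vector about the tool's x, y, z in rad, a list of three. In form: [{"xyz": [dx, dy, dz], "rot": [ax, ay, az]}, ...]. A call has 1 to 20 rows; each row shifts and turns the commanded pose from where the row before left it, along the tool's axes as they then stand; what a row does not reach is not made up. A row lasts 1/12 s, in which the tool goes at most 41.7 mm and 7.16 degrees, less where a joint would pass 70% of its speed; a pose out of reach is approached as far as the arm can. A call is refused whole if a number of a shift passes 1 or a number of a turn 0.125, either way. A call with a gripper value outside its range is refused whole. "gripper" is the gripper's target within -1 to 1 (shut at 1, half-way at 0, fully open at -1), set as the call begins (left out, the last holds). The fingers move at their own pace and stop on an object; "squeeze" is the grip in N (left out, the last holds). Time passes only in rows, so rows that do not move let the fingers close. It gives the time, the measured TCP pose, the force, the opening and the grip force at its end, in the units of the state.
- monitor.get_obs(): the state, without advancing time (a new reading comes with each control period).
- imaging.capture(name): name is "scene" or "top" or "wrist"; returns a dict with "image" (480x640x3 uint8, red, green, blue), "depth" (480x640 float32, m along the optical axis (not along the pixel's ray), 0 where there is no reading), "fx", "fy", "cx", "cy" (pixels), "T" (4x4, takes a point from camera to world coordinates); the wrist camera has in their place "mount" (4x4, takes a point from camera to tool coordinates, whose origin is the TCP and whose axes are the flange's). Camera axes: x right, y up, looking along -z (the intrinsics and any distortion apply to the point x, -y, -z); pixel columns grow to the right and rows downward; lengths in m; the calibration is good to about 2 mm. A picture is of the moment at which its call begins: read the wrist's pose just before it.
- arm.hand_in(): hands the job in; it is judged then, once.
The state is a dict: "time": time; "joints": joint angles; "qvel": joint speeds; "joint_efforts": joint torques, N m; "tcp_pos": TCP position; "tcp_rot": TCP orientation; "wrist_force": force on the tool from outside, world axes, zero at the start; "moment": the same for the moment, N m; "width": opening from 0.0 (shut) to 1.0 (fully open); "grip_force": force on a finger pad.
Only numpy, scipy, OpenCV 4.12 (cv2) and the standard library are available. Lean on these libraries where they do the work, as an engineer would, in place of code of your own. Each camera call takes 0.05 s, during which the arm holds its last target. There are 200 camera calls.

## Working session

There is one attempt and no reset: what is moved stays moved. The work goes in short steps, Python scripts to look and compute and a tool call to move; the robot and the scene stay as the last step left them, time stands still between calls to the robot, and variables do not carry over. Pictures are saved under pics/ and viewed, at most 10 in all, crops included, and the job is handed in when it is done.

Besides the shell and the picture viewer there is one more tool, called after "Call:" in YAML: its name, and indented under it one key for each argument. move_arm: Moves the arm, as the interface text tells. Its arguments: {"type":"object","properties":{"increments":{"type":"array","items":{"type":"object","properties":{"xyz":{"type":"array","items":{"type":"number"}},"rot":{"type":"array","items":{"type":"number"}}}}},"gripper":{"type":"number"},"squeeze":{"type":"number"}},"required":["increments"]}

```bash
mkdir -p pics
cat > h.py <<'E'
import numpy as np, cv2
from station import monitor, imaging, arm
from scipy.spatial.transform import Rotation as R
def cap(n):
    o=monitor.get_obs(); c=imaging.capture(n)
    if 'T' not in c:
        T=np.eye(4); T[:3,:3]=R.from_rotvec(o['tcp_rot']).as_matrix(); T[:3,3]=o['tcp_pos']; c['T']=T@c['mount']
    return c
def ray(c,u,v,z):
    d=c['T'][:3,:3]@np.array([(u-c['cx'])/c['fx'],-(v-c['cy'])/c['fy'],-1]); o=c['T'][:3,3]
    return o+d*(z-o[2])/d[2]
def pt(c,u,v):
    D=float(c['depth'][int(v),int(u)]); return (c['T']@np.array([(u-c['cx'])/c['fx']*D,-(v-c['cy'])/c['fy']*D,-D,1]))[:3]
def save(c,n): cv2.imwrite('pics/'+n,c['image'][:,:,::-1])
E
python3 - <<'E'
from h import *
for n in ('scene','top'):
    c=cap(n); save(c,n+'0.png'); np.savez(n+'0.npz',**{k:v for k,v in c.items()}); print(n,c['T'].round(3).tolist(),c['fx'],[k for k in c])
o=monitor.get_obs(); print(o)
E
```

```text
scene [[0.479, -0.51, 0.714, 1.27], [0.878, 0.284, -0.386, -0.449], [-0.006, 0.812, 0.584, 0.811], [0.0, 0.0, 0.0, 1.0]] 502.4206669800524 ['image', 'depth', 'fx', 'fy', 'cx', 'cy', 'T']
top [[0.023, 0.998, -0.053, 0.309], [-1.0, 0.022, -0.022, -0.005], [-0.02, 0.054, 0.998, 1.661], [0.0, 0.0, 0.0, 1.0]] 550.6732450119127 ['image', 'depth', 'fx', 'fy', 'cx', 'cy', 'T']
{'time': 0.1, 'joints': array([ 1.62160393e+00,  2.55689169e-01,  1.07118365e-01, -4.27540880e-04,
       -1.42391554e+00, -2.84621397e-01]), 'qvel': array([ 0.00029476, -0.00374516,  0.00377192,  0.00132154, -0.00126574,
        0.00040266]), 'joint_efforts': array([-2.57790736e-03, -3.87598801e+01,  2.38476098e+01,  5.37783176e+00,
       -3.72455412e-03, -3.55831055e-06]), 'tcp_pos': array([0.12726064, 0.53460722, 0.23047855]), 'tcp_rot': array([ 3.11841209e+00, -3.66333346e-01, -2.11683596e-04]), 'wrist_force': array([-0.46683476,  0.14048544, -0.17815892]), 'moment': array([ 0.03788215, -0.0670002 ,  0.02386839]), 'grip_force': 0.0, 'width': 0.9976460562002456}
```

View pics/top0.png

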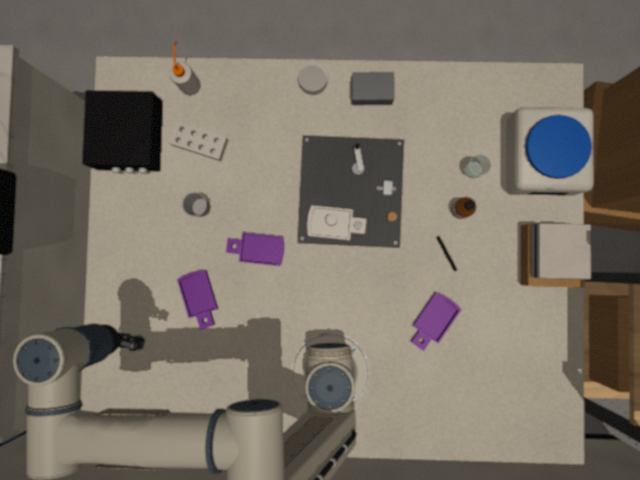

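View pics/scene0.png

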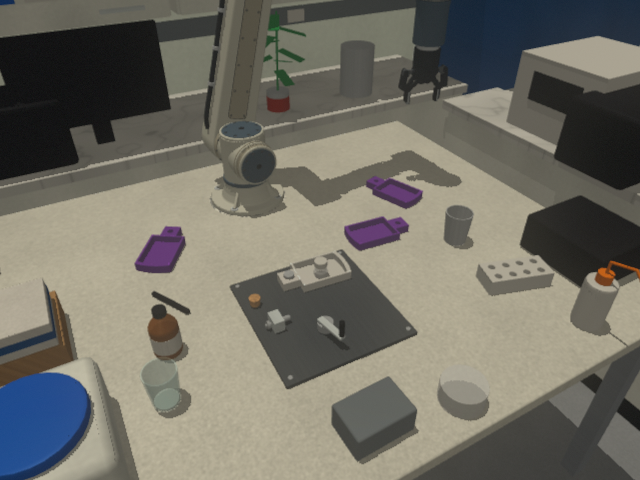

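The top view shows the station plate at about (300–405, 137–246). On it are the white tray with its lug and pin at (357,225), its free end at (310,222) and the jar at (331,219). The lever axle is at (358,170) with the post at (357,148), the stop is at (388,188) and the bung at (392,216).

Look-alikes for the tray are the purple ones at (260,248), (198,295) and (437,318), and the white rack at (200,141). I choose the white one on the plate. Next I measure and check it in a crop.

Run:
```python
from h import *
c=dict(np.load('top0.npz'))
im=c['image'][125:255,290:415]; cv2.imwrite('pics/crop0.png',cv2.resize(im[:,:,::-1],None,fx=4.5,fy=4.5,interpolation=cv2.INTER_CUBIC))
hsv=cv2.cvtColor(c['image'],cv2.COLOR_RGB2HSV)
m=np.zeros((480,640),np.uint8); m[130:250,295:410]=1
w=((hsv[:,:,2]<90)&(m>0)).astype(np.uint8)
w=cv2.morphologyEx(w,cv2.MORPH_CLOSE,np.ones((3,3)))
cs=max(cv2.findContours(w,0,2)[0],key=cv2.contourArea); r=cv2.minAreaRect(cs); b=cv2.boxPoints(r)
print('plate px',b.round(1).tolist()); B=np.array([ray(c,u,v,.01) for u,v in b]); print(B.round(4).tolist(), [np.linalg.norm(B[i]-B[i-1]).round(4) for i in range(4)])
for n,u,v,z in [('cap',357,225,.041),('axle',358,170,.04),('post',357,148,.08),('jar',331,219,.06),('stop',388,188,.04)]: print(n,ray(c,u,v,z).round(4), pt(c,u,v).round(4))
lt=((hsv[:,:,2]>110)&(m>0)).astype(np.uint8)
n,l,s,ce=cv2.connectedComponentsWithStats(lt)
for i in range(1,n):
    if s[i][4]>15: print(s[i],ce[i].round(1))
```

```text
plate px [[297.5, 242.0], [302.20001220703125, 135.1999969482422], [403.29998779296875, 139.6999969482422], [398.6000061035156, 246.5]]
[[0.3849, 0.1063, 0.01], [0.7097, 0.1002, 0.01], [0.7016, -0.206, 0.01], [0.3782, -0.1968, 0.01]] [np.float64(0.3032), np.float64(0.3249), np.float64(0.3063), np.float64(0.3235)]
cap [ 0.4376 -0.07    0.041 ] [ 0.4374 -0.0699  0.0437]
axle [ 0.6012 -0.0698  0.04  ] [ 0.6008 -0.0697  0.0427]
post [ 0.6582 -0.064   0.08  ] [ 0.6613 -0.0645  0.0664]
jar [0.452  0.0068 0.06  ] [0.4516 0.0068 0.0644]
stop [ 0.5494 -0.1594  0.04  ] [ 0.5491 -0.1593  0.0414]
[ 295  130  115  120 2820] [357.6 183.5]
[352 149  12  25 199] [358.  162.5]
[377 180  19  15 161] [387.  187.5]
[ 307  205   60   36 1635] [333.6 222.6]
[388 212   9   9  70] [391.8 216.1]
```

View pics/crop0.png

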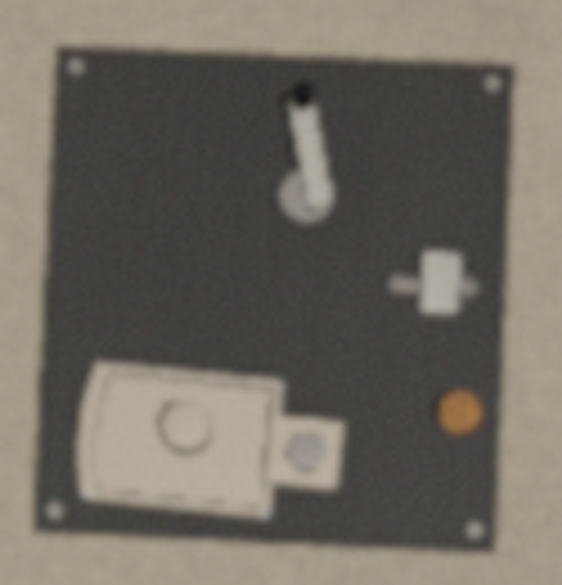

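The crop shows the white tray with its lug and pin at crop (306,452) and the jar at (185,427). The tray points about +y, roughly 1.5 rad anticlockwise from the pin–axle line. That is more than the 0.55–0.95 rad stated, so I will work from what I see. The plate edges, pin and axle agree with the given sizes. I set out with the fingers shut.

Call:
move_arm:
  increments:
    - {"xyz":[0.35,0.4,0]}
    - {"xyz":[0.674,0.768,0]}
    - {"xyz":[0.674,0.768,0]}
    - {"xyz":[0.674,0.768,0]}
    - {"xyz":[0.674,0.768,0]}
    - {"xyz":[0.674,0.768,0]}
    - {"xyz":[0.674,0.768,0]}
    - {"xyz":[0.674,0.768,0]}
    - {"xyz":[0.674,0.768,0]}
    - {"xyz":[0.674,0.768,0]}
    - {"xyz":[0.674,0.768,0]}
    - {"xyz":[0.674,0.768,0]}
    - {"xyz":[0.674,0.768,0]}
    - {"xyz":[0.674,0.768,0]}
    - {"xyz":[0.674,0.768,0]}
    - {"xyz":[0.674,0.768,0]}
    - {"xyz":[0.674,0.768,0]}
    - {"xyz":[0.674,0.768,0]}
    - {"xyz":[0.35,0.4,0]}
    - {"xyz":[0,0,0]}
  gripper: 1

```text
invalid input
```

```bash
cat >> h.py <<'E'
PIN=np.array([.438,-.0716]); YAW=-.024
def st(p):  # world xy -> station xy
    d=np.asarray(p)[:2]-PIN; c,s=np.cos(YAW),np.sin(YAW); return np.array([c*d[0]+s*d[1],-s*d[0]+c*d[1]])
def go(x,y,z,yaw=None):
    o=monitor.get_obs(); M=R.from_rotvec(o['tcp_rot']).as_matrix(); y0=np.arctan2(M[1,0],M[0,0])
    print('yaw',y0.round(3),'tool d units',(M.T@(np.array([x,y,z])-o['tcp_pos'])/.03).round(2),'rz',None if yaw is None else round(y0-yaw,3))
E
python3 - <<'E'
from h import *
c=cap('wrist'); save(c,'w1.png'); np.savez('w1.npz',**c)
o=monitor.get_obs(); print(o['tcp_pos'],o['joints'],o['wrist_force'],o['width']); go(.385,.047,.016,-.1)
E
```

```text
[0.12730112 0.53470631 0.23061603] [ 1.62159807e+00  2.55630348e-01  1.07341721e-01 -3.09258193e-04
 -1.42389945e+00 -2.84623186e-01] [-0.62710409 -0.04352323 -0.55399036] 1.0015454706882496
yaw -0.234 tool d units [12.12 13.81  7.17] rz -0.134
```

View pics/w1.png

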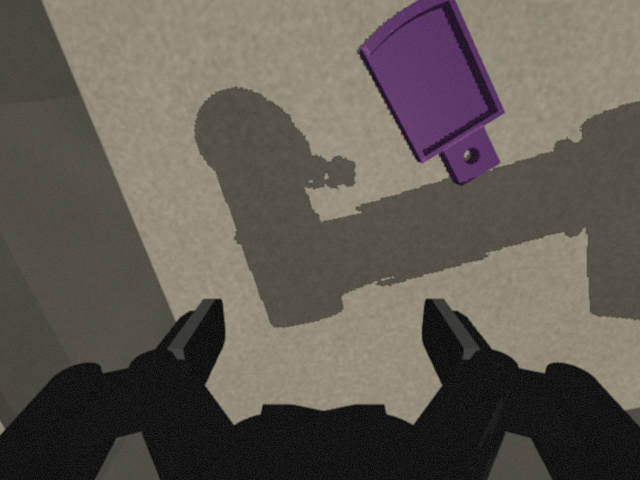

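The move was refused, so this view is still from the start pose with only the purple decoy at (430,80). Rows probably need "rot" as well, so I repeat it that way.

Call:
move_arm:
  increments:
    - {"xyz":[0.35,0.4,0],"rot":[0,0,0]}
    - {"xyz":[0.674,0.768,0],"rot":[0,0,0]}
    - {"xyz":[0.674,0.768,0],"rot":[0,0,0]}
    - {"xyz":[0.674,0.768,0],"rot":[0,0,0]}
    - {"xyz":[0.674,0.768,0],"rot":[0,0,0]}
    - {"xyz":[0.674,0.768,0],"rot":[0,0,0]}
    - {"xyz":[0.674,0.768,0],"rot":[0,0,0]}
    - {"xyz":[0.674,0.768,0],"rot":[0,0,0]}
    - {"xyz":[0.674,0.768,0],"rot":[0,0,0]}
    - {"xyz":[0.674,0.768,0],"rot":[0,0,0]}
    - {"xyz":[0.674,0.768,0],"rot":[0,0,0]}
    - {"xyz":[0.674,0.768,0],"rot":[0,0,0]}
    - {"xyz":[0.674,0.768,0],"rot":[0,0,0]}
    - {"xyz":[0.674,0.768,0],"rot":[0,0,0]}
    - {"xyz":[0.674,0.768,0],"rot":[0,0,0]}
    - {"xyz":[0.674,0.768,0],"rot":[0,0,0]}
    - {"xyz":[0.674,0.768,0],"rot":[0,0,0]}
    - {"xyz":[0.674,0.768,0],"rot":[0,0,0]}
    - {"xyz":[0.35,0.4,0],"rot":[0,0,0]}
    - {"xyz":[0,0,0],"rot":[0,0,0]}
  gripper: 1

```text
time: 1.82
tcp_pos: [0.3865, 0.0439, 0.2309]
tcp_rot: [3.118, -0.372, -0.001]
wrist_force: [-0.3, -0.0, -0.4]
width: -0.003
grip_force: 0.0
```

Run:
```python
from h import *
c=cap('wrist'); save(c,'w2.png'); np.savez('w2.npz',**c)
o=monitor.get_obs(); print(o['tcp_pos'],o['joints'],o['wrist_force'],o['width']); go(.385,.047,.016,-.1)
```

```text
[0.38604183 0.04496047 0.23091189] [ 5.24354489e-01 -7.06631896e-02 -2.57804107e-01 -1.30378962e-04
 -1.38461905e+00  8.09361405e-01] [-0.5549174   0.65561417 -0.91022938] -0.004893950257130181
yaw -0.237 tool d units [-0.04 -0.06  7.16] rz -0.137
```

View pics/w2.png

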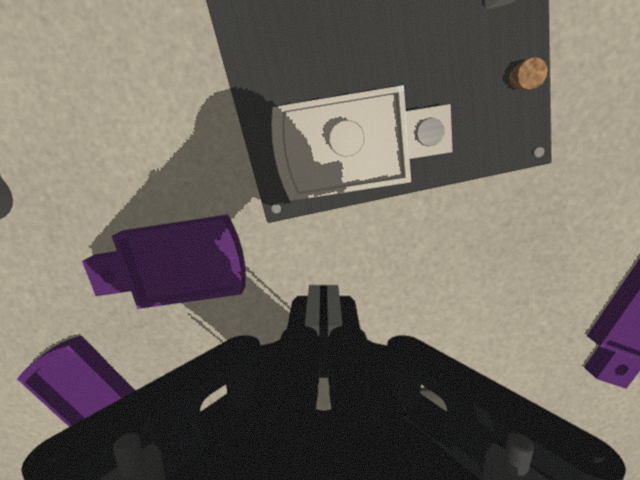

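The wrist view shows the tray's near (+y) wall running from about (297,200) to (411,183), the cap at (429,131), the jar lid at (346,137) and the bung at (530,73). I cast rays from these.

Run:
```python
from h import *
c=dict(np.load('w2.npz'))
for n,u,v,z in [('cap',429.5,131,.041),('wallL',320,197,.032),('wallR',410,184,.032),('farL',275,105,.032),('farR',404,87,.032),('jar',346.5,138,.059),('bung',533,73,.032),('plate corner',268,221,.01),('cornerR',551,162,.01)]:
    p=ray(c,u,v,z); print(n,p.round(4),pt(c,u,v).round(4),st(p).round(4))
a=ray(c,320,197,.032)[:2]; b=ray(c,410,184,.032)[:2]; d=a-b; print('tray ang world',np.arctan2(d[1],d[0]))
P=ray(c,429.5,131,.041)[:2]; t=np.arctan2(d[1],d[0]); l=np.array([-np.sin(t),np.cos(t)]); print('wall offset',(a-P)@l,(b-P)@l)
```

```text
cap [ 0.4371 -0.0705  0.041 ] [ 0.4371 -0.0703  0.0414] [-0.001   0.0011]
wallL [0.399  0.0446 0.032 ] [0.3954 0.0456 0.0119] [-0.0418  0.1152]
wallR [ 0.3904 -0.0466  0.032 ] [ 0.3861 -0.0512  0.0106] [-0.0481  0.0238]
farL [0.4939 0.0649 0.032 ] [0.4961 0.0673 0.0102] [0.0526 0.1378]
farR [ 0.4807 -0.0557  0.032 ] [ 0.482  -0.0609  0.0105] [0.0423 0.0169]
jar [0.4498 0.0076 0.059 ] [0.4498 0.0076 0.0596] [0.0099 0.0795]
bung [ 0.4645 -0.1729  0.032 ] [ 0.4645 -0.1715  0.0344] [ 0.029  -0.1006]
plate corner [0.3826 0.1081 0.01  ] [0.3827 0.1079 0.0105] [-0.0597  0.1783]
cornerR [ 0.3739 -0.1994  0.01  ] [ 3.715e-01 -2.055e-01  1.000e-04] [-0.0611 -0.1293]
tray ang world 1.4775013651381927
wall offset 0.04862089934626657 0.048620899346266566
```

Call:
move_arm:
  increments:
    - {"xyz":[0,0,0],"rot":[0,0,-0.072]}
    - {"xyz":[0,0,0.3],"rot":[0,0,-0.072]}
    - {"xyz":[-0.14,-0.09,0.7],"rot":[0,0,0]}
    - {"xyz":[0,0,0.9],"rot":[0,0,0]}
    - {"xyz":[0,0,0.9],"rot":[0,0,0]}
    - {"xyz":[0,0,0.9],"rot":[0,0,0]}
    - {"xyz":[0,0,0.9],"rot":[0,0,0]}
    - {"xyz":[0,0,0.8],"rot":[0,0,0]}
    - {"xyz":[0,0,0.6],"rot":[0,0,0]}
    - {"xyz":[0,0,0.4],"rot":[0,0,0]}
    - {"xyz":[0,0,0.3],"rot":[0,0,0]}
    - {"xyz":[0,0,0.2],"rot":[0,0,0]}
    - {"xyz":[0,0,0.1],"rot":[0,0,0]}
    - {"xyz":[0,0,0],"rot":[0,0,0]}
    - {"xyz":[0,0,0],"rot":[0,0,0]}

```text
time: 3.12
tcp_pos: [0.3822, 0.0496, 0.0217]
tcp_rot: [-3.138, 0.14, -0.001]
wrist_force: [0.6, -0.5, -0.5]
width: 0.001
grip_force: 0.0
```

Run:
```python
from h import *
o=monitor.get_obs(); print(o['tcp_pos'],o['wrist_force'],o['moment'],o['time']); go(.3821,.0479,.017,-.0933)
```

```text
[0.38221843 0.04960492 0.02168817] [ 0.60813448 -0.53389319 -0.50127684] [ 0.0168794  -0.04661184  0.02336062] 3.1167
yaw -0.089 tool d units [0.   0.06 0.16] rz 0.004
```

Call:
move_arm:
  increments:
    - {"xyz":[0,0,0.13],"rot":[0,0,0]}
    - {"xyz":[0.07,0,0],"rot":[0,0,0]}
    - {"xyz":[0.07,0,0],"rot":[0,0,0]}
    - {"xyz":[0.07,0,0],"rot":[0,0,0]}
    - {"xyz":[0.05,0,0],"rot":[0,0,0]}
    - {"xyz":[0.04,0,0],"rot":[0,0,0]}
    - {"xyz":[0.04,0,0],"rot":[0,0,0]}
    - {"xyz":[0.04,0,0],"rot":[0,0,0]}

```text
time: 3.78
tcp_pos: [0.3929, 0.0481, 0.0172]
tcp_rot: [3.138, -0.142, -0.002]
wrist_force: [-2.3, 1.8, 0.8]
width: 0.004
grip_force: 1.3
```

Call:
move_arm:
  increments:
    - {"xyz":[0.038,-0.018,0],"rot":[0,0,0.01]}
    - {"xyz":[0.076,-0.036,0],"rot":[0,0,0.02]}
    - {"xyz":[0.115,-0.0536,0],"rot":[0,0,0.03]}
    - {"xyz":[0.115,-0.0536,0],"rot":[0,0,0.03]}
    - {"xyz":[0.115,-0.0536,0],"rot":[0,0,0.03]}
    - {"xyz":[0.115,-0.0536,0],"rot":[0,0,0.03]}
    - {"xyz":[0.115,-0.0536,0],"rot":[0,0,0.03]}
    - {"xyz":[0.115,-0.0536,0],"rot":[0,0,0.03]}
    - {"xyz":[0.115,-0.0536,0],"rot":[0,0,0.03]}
    - {"xyz":[0.115,-0.0536,0],"rot":[0,0,0.03]}
    - {"xyz":[0.115,-0.0536,0],"rot":[0,0,0.03]}
    - {"xyz":[0.115,-0.0536,0],"rot":[0,0,0.03]}

```text
time: 4.78
tcp_pos: [0.4344, 0.0563, 0.0173]
tcp_rot: [3.072, -0.658, -0.0]
wrist_force: [-2.2, 1.3, -0.2]
width: -0.002
grip_force: 0.8
```

```bash
cat >> h.py <<'E'
P2=np.array([.4373,-.0708])
def rel():
    o=monitor.get_obs(); M=R.from_rotvec(o['tcp_rot']).as_matrix(); d=np.r_[o['tcp_pos'][:2]-P2,0]
    psi=np.arctan2(M[1,0],M[0,0]); print('t',o['time'],'tcp',o['tcp_pos'].round(4),'pin->tcp in tool mm',(M.T@d*1000).round(1),'tray st ang',round(psi+np.pi/2-YAW,3),'F tool',(M.T@o['wrist_force']).round(2),'q6',o['joints'][5].round(2))
E
python3 -c "
from h import *
rel()"
```

```text
t 4.7833 tcp [0.4344 0.0563 0.0173] pin->tcp in tool mm [ -54.7 -114.8   -0. ] tray st ang 1.173 F tool [-2.49 -0.29  0.19] q6 0.66
```

Call:
move_arm:
  increments:
    - {"xyz":[0.115,-0.0536,0],"rot":[0,0,0.03]}
    - {"xyz":[0.115,-0.0536,0],"rot":[0,0,0.03]}
    - {"xyz":[0.115,-0.0536,0],"rot":[0,0,0.03]}
    - {"xyz":[0.115,-0.0536,0],"rot":[0,0,0.03]}
    - {"xyz":[0.115,-0.0536,0],"rot":[0,0,0.03]}
    - {"xyz":[0.115,-0.0536,0],"rot":[0,0,0.03]}
    - {"xyz":[0.115,-0.0536,0],"rot":[0,0,0.03]}
    - {"xyz":[0.115,-0.0536,0],"rot":[0,0,0.03]}
    - {"xyz":[0.115,-0.0536,0],"rot":[0,0,0.03]}
    - {"xyz":[0.115,-0.0536,0],"rot":[0,0,0.03]}
    - {"xyz":[0.115,-0.0536,0],"rot":[0,0,0.03]}
    - {"xyz":[0.115,-0.0536,0],"rot":[0,0,0.03]}
    - {"xyz":[0.115,-0.0536,0],"rot":[0,0,0.03]}
    - {"xyz":[0.115,-0.0536,0],"rot":[0,0,0.03]}
    - {"xyz":[0.115,-0.0536,0],"rot":[0,0,0.03]}
    - {"xyz":[0.115,-0.0536,0],"rot":[0,0,0.03]}
    - {"xyz":[0.115,-0.0536,0],"rot":[0,0,0.03]}
    - {"xyz":[0.115,-0.0536,0],"rot":[0,0,0.03]}
    - {"xyz":[0.115,-0.0536,0],"rot":[0,0,0.03]}
    - {"xyz":[0.115,-0.0536,0],"rot":[0,0,0.03]}

```text
time: 6.45
tcp_pos: [0.5069, 0.0362, 0.0174]
tcp_rot: [-2.74, 1.537, -0.0]
wrist_force: [0.1, 1.4, -1.0]
width: 0.0
grip_force: 0.6
```

```bash
python3 -c "
from h import *
rel()"
```

```text
t 6.45 tcp [0.5069 0.0362 0.0174] pin->tcp in tool mm [ -55.1 -115.1    0. ] tray st ang 0.572 F tool [-1.12 -0.77  0.98] q6 0.17
```

Call:
move_arm:
  increments:
    - {"xyz":[0.115,-0.0536,0],"rot":[0,0,0.03]}
    - {"xyz":[0.115,-0.0536,0],"rot":[0,0,0.03]}
    - {"xyz":[0.115,-0.0536,0],"rot":[0,0,0.03]}
    - {"xyz":[0.115,-0.0536,0],"rot":[0,0,0.03]}
    - {"xyz":[0.115,-0.0536,0],"rot":[0,0,0.03]}
    - {"xyz":[0.115,-0.0536,0],"rot":[0,0,0.03]}
    - {"xyz":[0.115,-0.0536,0],"rot":[0,0,0.03]}
    - {"xyz":[0.115,-0.0536,0],"rot":[0,0,0.03]}
    - {"xyz":[0.115,-0.0536,0],"rot":[0,0,0.03]}
    - {"xyz":[0.115,-0.0536,0],"rot":[0,0,0.03]}
    - {"xyz":[0.115,-0.0536,0],"rot":[0,0,0.03]}
    - {"xyz":[0.076,-0.036,0],"rot":[0,0,0.02]}
    - {"xyz":[0.038,-0.018,0],"rot":[0,0,0.01]}
    - {"xyz":[0.038,-0.018,0],"rot":[0,0,0.01]}
    - {"xyz":[0.038,-0.018,0],"rot":[0,0,0.01]}

```text
time: 7.7
tcp_pos: [0.5413, 0.0034, 0.0174]
tcp_rot: [-2.402, 2.025, -0.0]
wrist_force: [-0.1, 0.6, -1.1]
width: -0.0
grip_force: 0.7
```

```bash
python3 -c "
from h import *
rel()
c=cap('wrist'); save(c,'w3.png'); np.savez('w3.npz',**c)
c=cap('top'); np.savez('top1.npz',**c)"
```

```text
t 7.7 tcp [0.5413 0.0034 0.0174] pin->tcp in tool mm [ -55.5 -115.1    0. ] tray st ang 0.194 F tool [-0.62 -0.    1.07] q6 -0.13
```

View pics/w3.png

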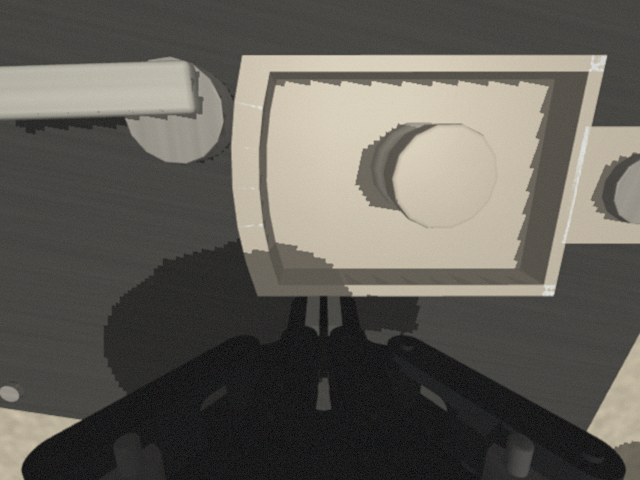

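The tray is nearly home. The jar lid at (443,175) shows it standing, and the lever bar and disc at (175,110) are clear of the bowed end. From here I feel for the stop in small steps.

Call:
move_arm:
  increments:
    - {"xyz":[0.038,-0.018,0],"rot":[0,0,0.01]}
    - {"xyz":[0.038,-0.018,0],"rot":[0,0,0.01]}
    - {"xyz":[0.038,-0.018,0],"rot":[0,0,0.01]}
    - {"xyz":[0.038,-0.018,0],"rot":[0,0,0.01]}
    - {"xyz":[0.038,-0.018,0],"rot":[0,0,0.01]}
    - {"xyz":[0.038,-0.018,0],"rot":[0,0,0.01]}
    - {"xyz":[0.038,-0.018,0],"rot":[0,0,0.01]}
    - {"xyz":[0.023,-0.011,0],"rot":[0,0,0.006]}
    - {"xyz":[0.023,-0.011,0],"rot":[0,0,0.006]}

```text
time: 8.55
tcp_pos: [0.5471, -0.0052, 0.0174]
tcp_rot: [-2.317, 2.121, -0.0]
wrist_force: [0.2, 1.9, 1.9]
width: -0.003
grip_force: 0.9
```

Call:
move_arm:
  increments:
    - {"xyz":[0.023,-0.011,0],"rot":[0,0,0.006]}
    - {"xyz":[0.023,-0.011,0],"rot":[0,0,0.006]}
    - {"xyz":[0.023,-0.011,0],"rot":[0,0,0.006]}

```text
time: 8.8
tcp_pos: [0.5482, -0.0072, 0.0174]
tcp_rot: [-2.298, 2.142, -0.0]
wrist_force: [0.2, 1.2, 0.6]
width: 0.002
grip_force: 1.0
```

Call:
move_arm:
  increments:
    - {"xyz":[0.023,-0.011,0],"rot":[0,0,0.006]}
    - {"xyz":[0.023,-0.011,0],"rot":[0,0,0.006]}
    - {"xyz":[0.023,-0.011,0],"rot":[0,0,0.006]}

```text
time: 9.05
tcp_pos: [0.5493, -0.0092, 0.0174]
tcp_rot: [-2.279, 2.162, -0.0]
wrist_force: [-0.9, 2.0, 1.4]
width: 0.001
grip_force: 1.1
```

Call:
move_arm:
  increments:
    - {"xyz":[0.023,-0.011,0],"rot":[0,0,0.006]}
    - {"xyz":[0.023,-0.011,0],"rot":[0,0,0.006]}

```text
time: 9.22
tcp_pos: [0.55, -0.0106, 0.0174]
tcp_rot: [-2.266, 2.176, -0.0]
wrist_force: [-0.4, 2.6, 1.9]
width: 0.002
grip_force: 1.1
```

Call:
move_arm:
  increments:
    - {"xyz":[0.023,-0.011,0],"rot":[0,0,0.006]}
    - {"xyz":[0.023,-0.011,0],"rot":[0,0,0.006]}

```text
time: 9.38
tcp_pos: [0.5507, -0.0119, 0.0174]
tcp_rot: [-2.253, 2.19, -0.0]
wrist_force: [-0.7, 2.1, 0.7]
width: 0.002
grip_force: 1.1
```

Call:
move_arm:
  increments:
    - {"xyz":[0.023,-0.011,0],"rot":[0,0,0.006]}
    - {"xyz":[0.023,-0.011,0],"rot":[0,0,0.006]}

```text
time: 9.55
tcp_pos: [0.5514, -0.0133, 0.0175]
tcp_rot: [-2.24, 2.203, -0.0]
wrist_force: [0.6, 1.5, 1.2]
width: -0.002
grip_force: 1.2
```

Call:
move_arm:
  increments:
    - {"xyz":[0.023,-0.011,0],"rot":[0,0,0.006]}
    - {"xyz":[0.023,-0.011,0],"rot":[0,0,0.006]}

```text
time: 9.72
tcp_pos: [0.5521, -0.0147, 0.0174]
tcp_rot: [-2.226, 2.216, -0.0]
wrist_force: [-0.1, 2.1, 1.4]
width: 0.001
grip_force: 1.2
```

Call:
move_arm:
  increments:
    - {"xyz":[0.023,-0.011,0],"rot":[0,0,0.006]}
    - {"xyz":[0.023,-0.011,0],"rot":[0,0,0.006]}

```text
time: 9.88
tcp_pos: [0.5528, -0.016, 0.0174]
tcp_rot: [-2.213, 2.23, -0.0]
wrist_force: [-0.2, 3.4, 1.5]
width: 0.005
grip_force: 1.2
```

Call:
move_arm:
  increments:
    - {"xyz":[0.015,-0.007,0],"rot":[0,0,0.004]}
    - {"xyz":[0,0,0],"rot":[0,0,0]}

```text
time: 10.05
tcp_pos: [0.553, -0.0166, 0.0174]
tcp_rot: [-2.209, 2.234, -0.0]
wrist_force: [0.3, 2.2, 2.0]
width: -0.001
grip_force: 1.0
```

Call:
move_arm:
  increments:
    - {"xyz":[0.023,-0.011,0],"rot":[0,0,0.006]}
    - {"xyz":[0.015,-0.007,0],"rot":[0,0,0.004]}

```text
time: 10.22
tcp_pos: [0.5535, -0.0176, 0.0174]
tcp_rot: [-2.197, 2.245, -0.0]
wrist_force: [0.6, 2.7, 1.3]
width: -0.003
grip_force: 1.3
```

Call:
move_arm:
  increments:
    - {"xyz":[0.023,-0.011,0],"rot":[0,0,0.006]}
    - {"xyz":[0.023,-0.011,0],"rot":[0,0,0.006]}

```text
time: 10.38
tcp_pos: [0.5541, -0.019, 0.0174]
tcp_rot: [-2.184, 2.258, -0.0]
wrist_force: [-0.0, 3.2, 2.0]
width: -0.004
grip_force: 1.3
```

Call:
move_arm:
  increments:
    - {"xyz":[0.023,-0.011,0],"rot":[0,0,0.006]}
    - {"xyz":[0.023,-0.011,0],"rot":[0,0,0.006]}

```text
time: 10.55
tcp_pos: [0.5547, -0.0204, 0.0174]
tcp_rot: [-2.17, 2.271, -0.0]
wrist_force: [-0.3, 3.0, 1.7]
width: -0.0
grip_force: 1.3
```

Call:
move_arm:
  increments:
    - {"xyz":[0.023,-0.011,0],"rot":[0,0,0.006]}
    - {"xyz":[0.023,-0.011,0],"rot":[0,0,0.006]}

```text
time: 10.72
tcp_pos: [0.5553, -0.0218, 0.0174]
tcp_rot: [-2.157, 2.284, -0.0]
wrist_force: [0.4, 2.6, 2.5]
width: 0.002
grip_force: 1.4
```

Call:
move_arm:
  increments:
    - {"xyz":[0.023,-0.011,0],"rot":[0,0,0.006]}
    - {"xyz":[0.023,-0.011,0],"rot":[0,0,0.006]}

```text
time: 10.88
tcp_pos: [0.5559, -0.0231, 0.0174]
tcp_rot: [-2.143, 2.297, 0.0]
wrist_force: [-0.4, 4.8, 3.8]
width: -0.003
grip_force: 2.7
```

Call:
move_arm:
  increments:
    - {"xyz":[0,0,0],"rot":[0,0,0]}
    - {"xyz":[0,0,0],"rot":[0,0,0]}

```text
time: 11.05
tcp_pos: [0.5559, -0.0231, 0.0174]
tcp_rot: [-2.143, 2.297, 0.0]
wrist_force: [0.0, 4.1, 2.1]
width: -0.001
grip_force: 1.7
```

Call:
move_arm:
  increments:
    - {"xyz":[0.01,0,0],"rot":[0,0,0]}
    - {"xyz":[0,0,0],"rot":[0,0,0]}

```text
time: 11.22
tcp_pos: [0.5559, -0.0232, 0.0174]
tcp_rot: [-2.143, 2.296, 0.0]
wrist_force: [0.8, 4.8, 2.4]
width: -0.001
grip_force: 2.5
```

Call:
move_arm:
  increments:
    - {"xyz":[0.02,0,0],"rot":[0,0,0]}
    - {"xyz":[0,0,0],"rot":[0,0,0]}

```text
time: 11.38
tcp_pos: [0.556, -0.0233, 0.0174]
tcp_rot: [-2.143, 2.296, 0.001]
wrist_force: [0.4, 5.9, 2.2]
width: -0.001
grip_force: 3.4
```

Call:
move_arm:
  increments:
    - {"xyz":[0.02,0,0],"rot":[0,0,0]}
    - {"xyz":[0,0,0],"rot":[0,0,0]}

```text
time: 11.55
tcp_pos: [0.556, -0.0234, 0.0174]
tcp_rot: [-2.142, 2.295, 0.001]
wrist_force: [-0.4, 9.1, 2.7]
width: -0.0
grip_force: 4.3
```

```bash
python3 -c "
from h import *
rel()"
```

```text
t 11.55 tcp [ 0.556  -0.0234  0.0174] pin->tcp in tool mm [ -55.5 -115.1    0.2] tray st ang -0.045 F tool [-9.01  1.03 -2.69] q6 -0.31
```

Call:
move_arm:
  increments:
    - {"xyz":[0,0,0],"rot":[0,0,0]}
    - {"xyz":[0,0,0],"rot":[0,0,0]}
    - {"xyz":[0,0,0],"rot":[0,0,0]}

```text
time: 11.8
tcp_pos: [0.556, -0.0234, 0.0174]
tcp_rot: [-2.142, 2.295, 0.001]
wrist_force: [1.2, 8.9, 2.8]
width: 0.001
grip_force: 4.3
```

Call:
move_arm:
  increments:
    - {"xyz":[0,0,0],"rot":[0,0,0]}
    - {"xyz":[0,0,0],"rot":[0,0,0]}
    - {"xyz":[0,0,0],"rot":[0,0,0]}

```text
time: 12.05
tcp_pos: [0.556, -0.0234, 0.0174]
tcp_rot: [-2.142, 2.295, 0.001]
wrist_force: [0.4, 8.3, 1.5]
width: -0.002
grip_force: 4.3
```

Call:
move_arm:
  increments:
    - {"xyz":[-0.03,0,0],"rot":[0,0,0]}
    - {"xyz":[-0.05,0,0],"rot":[0,0,0]}
    - {"xyz":[-0.2,0,0],"rot":[0,0,0]}
    - {"xyz":[-0.3,0,0],"rot":[0,0,0]}
    - {"xyz":[-0.1,-0.2,-0.5],"rot":[0,0,0]}
    - {"xyz":[0,-0.4,-0.9],"rot":[0,0,0]}
    - {"xyz":[0,-0.4,-0.9],"rot":[0,0,0]}
    - {"xyz":[0,-0.4,-0.9],"rot":[0,0,0]}
    - {"xyz":[0,-0.4,-0.8],"rot":[0,0,0]}
    - {"xyz":[0,-0.2,-0.4],"rot":[0,0,0]}
    - {"xyz":[0,0,0],"rot":[0,0,0]}
    - {"xyz":[0,0,0],"rot":[0,0,0]}

```text
time: 13.05
tcp_pos: [0.617, -0.0081, 0.1492]
tcp_rot: [-2.143, 2.297, 0.0]
wrist_force: [0.5, 0.5, -0.1]
width: -0.006
grip_force: 0.0
```

Run:
```python
from h import *
rel(); c=cap('wrist'); save(c,'w4.png'); np.savez('w4.npz',**c)
```

```text
t 13.05 tcp [ 0.617  -0.0081  0.1492] pin->tcp in tool mm [ -74.9 -174.9   -0. ] tray st ang -0.045 F tool [-0.5  -0.5   0.06] q6 -0.31
```

View pics/w4.png

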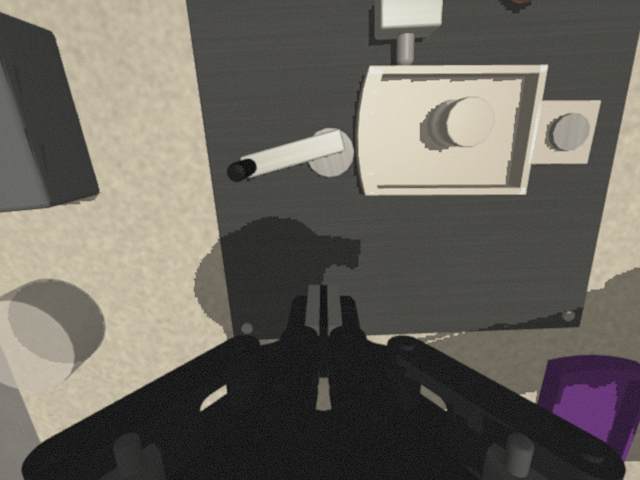

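The wrist view shows the tray's side against the screw nose at (405,65) and the jar standing at (470,122). The post top is at about (236,171), the bar end at (340,143) and the disc at (330,152).

Run:
```python
from h import *
c=dict(np.load('w4.npz'))
p=ray(c,236,171,.082)[:2]; print('post',p.round(4),pt(c,236,171).round(4))
foot=ray(c,253,167,.042)[:2]; print('foot',foot.round(4))
ax=P2+.171*np.array([np.cos(YAW),np.sin(YAW)]); print('axle',ax.round(4),'bar end',ray(c,340,143,.042)[:2].round(4),'disc c',ray(c,326,153,.032)[:2].round(4),'cap',ray(c,571,132,.041)[:2].round(4))
d=p-ax; print('len',np.linalg.norm(d),'ang st',np.arctan2(d[1],d[0])-YAW)
a=ray(c,370,195,.032)[:2];b=ray(c,525,194,.032)[:2]; d=a-b; print('tray ang st',np.arctan2(d[1],d[0])-YAW)
```

```text
post [ 0.6659 -0.064 ] [ 0.6659 -0.064   0.0821]
foot [ 0.6636 -0.0624]
axle [ 0.6083 -0.0749] bar end [ 0.5996 -0.0748] disc c [ 0.61  -0.068] cap [ 0.436  -0.0709]
len 0.058710012351200554 ang st 0.210224966516482
tray ang st -0.03910398704046245
```

Call:
move_arm:
  increments:
    - {"xyz":[0,0,0],"rot":[0,0,-0.085]}
    - {"xyz":[0,0,0],"rot":[0,0,-0.085]}
    - {"xyz":[0,0,0],"rot":[0,0,-0.085]}
    - {"xyz":[0.4,-0.16,0],"rot":[0,0,0]}
    - {"xyz":[0.76,-0.315,0],"rot":[0,0,0]}
    - {"xyz":[0.76,-0.315,0],"rot":[0,0,0]}
    - {"xyz":[0.7,-0.31,0],"rot":[0,0,0]}
    - {"xyz":[0.41,-0.16,0],"rot":[0,0,0]}
    - {"xyz":[0,0,0.3],"rot":[0,0,0]}
    - {"xyz":[0,0,0.7],"rot":[0,0,0]}
    - {"xyz":[0,0,0.8],"rot":[0,0,0]}
    - {"xyz":[0,0,0.7],"rot":[0,0,0]}
    - {"xyz":[0,0,0.5],"rot":[0,0,0]}
    - {"xyz":[0,0,0.23],"rot":[0,0,0]}
    - {"xyz":[0,0,0],"rot":[0,0,0]}

```text
time: 14.35
tcp_pos: [0.6688, -0.0907, 0.0494]
tcp_rot: [2.414, -2.004, -0.007]
wrist_force: [-0.7, 0.2, 0.1]
width: 0.001
grip_force: 0.0
```

```bash
cat >> h.py <<'E'
AX=np.array([.6083,-.0749])
def lev():
    o=monitor.get_obs(); M=R.from_rotvec(o['tcp_rot']).as_matrix(); d=np.r_[o['tcp_pos'][:2]-AX,0]
    psi=np.arctan2(M[1,0],M[0,0]); print('t',o['time'],'tcp',o['tcp_pos'].round(4),'axle->tcp in tool mm',(M.T@d*1000).round(1),'lever ang if flat',round(psi+np.pi/2-YAW,3),'F tool',(M.T@o['wrist_force']).round(2),'mom',o['moment'].round(2),'q',o['joints'].round(2))
E
python3 -c "
from h import *
lev()"
```

```text
t 14.35 tcp [ 0.6688 -0.0907  0.0494] axle->tcp in tool mm [ 26.6 -56.6  -0.3] lever ang if flat 0.209 F tool [-0.36  0.67 -0.07] mom [-0.02  0.    0.  ] q [ 0.1   0.6   0.17 -0.   -1.15  0.09]
```

Call:
move_arm:
  increments:
    - {"xyz":[-0.07,-0.03,0],"rot":[0,0,0]}
    - {"xyz":[-0.07,-0.03,0],"rot":[0,0,0]}
    - {"xyz":[-0.06,0,0],"rot":[0,0,0]}
    - {"xyz":[-0.04,0,0],"rot":[0,0,0]}
    - {"xyz":[-0.03,0,0],"rot":[0,0,0]}
    - {"xyz":[-0.03,0,0],"rot":[0,0,0]}
    - {"xyz":[-0.03,0,0],"rot":[0,0,0]}
    - {"xyz":[-0.03,0,0],"rot":[0,0,0]}

```text
time: 15.02
tcp_pos: [0.6709, -0.0805, 0.0528]
tcp_rot: [2.418, -2.005, 0.002]
wrist_force: [1.3, -3.4, -0.5]
width: 0.002
grip_force: 1.7
```

```bash
python3 -c "
from h import *
lev()"
```

```text
t 15.0167 tcp [ 0.6709 -0.0805  0.0528] axle->tcp in tool mm [ 17.1 -60.5   0. ] lever ang if flat 0.21 F tool [ 3.6  -0.62  0.47] mom [-1.19 -0.33  0.03] q [ 0.11  0.6   0.17  0.   -1.15  0.07]
```

Call:
move_arm:
  increments:
    - {"xyz":[-0.0608,-0.0162,0],"rot":[0,0,-0.03]}
    - {"xyz":[-0.0608,-0.0162,0],"rot":[0,0,-0.03]}
    - {"xyz":[-0.0608,-0.0162,0],"rot":[0,0,-0.03]}
    - {"xyz":[-0.0608,-0.0162,0],"rot":[0,0,-0.03]}
    - {"xyz":[-0.0608,-0.0162,0],"rot":[0,0,-0.03]}
    - {"xyz":[-0.0608,-0.0162,0],"rot":[0,0,-0.03]}
    - {"xyz":[-0.0608,-0.0162,0],"rot":[0,0,-0.03]}
    - {"xyz":[-0.0608,-0.0162,0],"rot":[0,0,-0.03]}
    - {"xyz":[-0.0608,-0.0162,0],"rot":[0,0,-0.03]}

```text
time: 15.77
tcp_pos: [0.67, -0.064, 0.0528]
tcp_rot: [2.666, -1.66, 0.002]
wrist_force: [0.9, -3.9, 0.4]
width: -0.004
grip_force: 1.7
```

```bash
python3 -c "
from h import *
lev()"
```

```text
t 15.7667 tcp [ 0.67   -0.064   0.0528] axle->tcp in tool mm [ 17.4 -60.2  -0. ] lever ang if flat 0.481 F tool [ 3.89  0.94 -0.38] mom [-1.25 -0.11  0.  ] q [ 0.14  0.59  0.16  0.   -1.14  0.32]
```

Call:
move_arm:
  increments:
    - {"xyz":[-0.0404,-0.011,0],"rot":[0,0,-0.02]}
    - {"xyz":[-0.0404,-0.011,0],"rot":[0,0,-0.02]}
    - {"xyz":[-0.0404,-0.011,0],"rot":[0,0,-0.02]}
    - {"xyz":[-0.0404,-0.011,0],"rot":[0,0,-0.02]}

```text
time: 16.1
tcp_pos: [0.6687, -0.0584, 0.0526]
tcp_rot: [2.731, -1.552, 0.0]
wrist_force: [-0.0, -3.9, 1.2]
width: 0.001
grip_force: 1.6
```

Call:
move_arm:
  increments:
    - {"xyz":[-0.0404,-0.011,0],"rot":[0,0,-0.02]}
    - {"xyz":[-0.0404,-0.011,0],"rot":[0,0,-0.02]}

```text
time: 16.27
tcp_pos: [0.6681, -0.0557, 0.0526]
tcp_rot: [2.762, -1.496, 0.0]
wrist_force: [0.8, -4.0, 0.5]
width: -0.004
grip_force: 1.6
```

```bash
python3 -c "
from h import *
lev()"
```

```text
t 16.2667 tcp [ 0.6681 -0.0557  0.0526] axle->tcp in tool mm [ 16.6 -60.6   0. ] lever ang if flat 0.602 F tool [ 3.74  1.53 -0.47] mom [-1.37  0.04  0.04] q [ 0.15  0.59  0.16  0.   -1.14  0.43]
```

Call:
move_arm:
  increments:
    - {"xyz":[-0.0404,-0.011,0],"rot":[0,0,-0.02]}
    - {"xyz":[-0.0404,-0.011,0],"rot":[0,0,-0.02]}

```text
time: 16.43
tcp_pos: [0.6674, -0.0532, 0.0526]
tcp_rot: [-2.792, 1.441, -0.0]
wrist_force: [0.0, -3.4, 1.9]
width: 0.002
grip_force: 1.6
```

Call:
move_arm:
  increments:
    - {"xyz":[-0.0404,-0.011,0],"rot":[0,0,-0.02]}
    - {"xyz":[-0.0404,-0.011,0],"rot":[0,0,-0.02]}

```text
time: 16.6
tcp_pos: [0.6665, -0.0508, 0.0525]
tcp_rot: [-2.82, 1.384, -0.0]
wrist_force: [0.3, -2.9, 1.3]
width: 0.001
grip_force: 1.7
```

Call:
move_arm:
  increments:
    - {"xyz":[-0.0404,-0.011,0],"rot":[0,0,-0.02]}
    - {"xyz":[-0.0404,-0.011,0],"rot":[0,0,-0.02]}

```text
time: 16.77
tcp_pos: [0.6656, -0.0487, 0.0525]
tcp_rot: [2.847, -1.328, 0.001]
wrist_force: [1.0, -4.0, 1.1]
width: 0.004
grip_force: 2.1
```

```bash
python3 -c "
from h import *
lev()"
```

```text
t 16.7667 tcp [ 0.6656 -0.0487  0.0525] axle->tcp in tool mm [ 16.7 -60.7   0. ] lever ang if flat 0.722 F tool [ 3.68  1.84 -1.15] mom [-1.65 -0.3  -0.02] q [ 0.16  0.58  0.15  0.   -1.14  0.54]
```

Call:
move_arm:
  increments:
    - {"xyz":[-0.0404,-0.011,0],"rot":[0,0,-0.02]}
    - {"xyz":[-0.0404,-0.011,0],"rot":[0,0,-0.02]}

```text
time: 16.93
tcp_pos: [0.6645, -0.0464, 0.0526]
tcp_rot: [2.873, -1.271, 0.001]
wrist_force: [1.6, -5.8, 1.4]
width: -0.001
grip_force: 2.5
```

```bash
python3 -c "
from h import *
lev()"
```

```text
t 16.9333 tcp [ 0.6645 -0.0464  0.0526] axle->tcp in tool mm [ 16.8 -60.8   0. ] lever ang if flat 0.762 F tool [ 5.33  2.7  -1.35] mom [-1.91 -0.44  0.05] q [ 0.16  0.58  0.14  0.   -1.13  0.57]
```

Call:
move_arm:
  increments:
    - {"xyz":[-0.0404,-0.011,0],"rot":[0,0,-0.02]}
    - {"xyz":[-0.0404,-0.011,0],"rot":[0,0,-0.02]}

```text
time: 17.1
tcp_pos: [0.6636, -0.0445, 0.0526]
tcp_rot: [2.898, -1.213, 0.002]
wrist_force: [2.6, -7.9, -0.3]
width: -0.005
grip_force: 3.4
```

```bash
python3 -c "
from h import *
lev()"
```

```text
t 17.1 tcp [ 0.6636 -0.0445  0.0526] axle->tcp in tool mm [ 17.2 -60.7   0. ] lever ang if flat 0.802 F tool [7.5  3.67 0.33] mom [-2.42 -0.94  0.11] q [ 0.17  0.58  0.14  0.   -1.13  0.61]
```

Call:
move_arm:
  increments:
    - {"xyz":[-0.0404,-0.006,0],"rot":[0,0,-0.02]}
    - {"xyz":[-0.0404,-0.006,0],"rot":[0,0,-0.02]}

```text
time: 17.27
tcp_pos: [0.6629, -0.0429, 0.0527]
tcp_rot: [2.921, -1.155, 0.004]
wrist_force: [6.7, -7.8, -2.0]
width: -0.004
grip_force: 4.9
```

```bash
python3 -c "
from h import *
lev()"
```

```text
t 17.2667 tcp [ 0.6629 -0.0429  0.0527] axle->tcp in tool mm [ 17.9 -60.7   0.1] lever ang if flat 0.842 F tool [10.21  1.16  2.01] mom [-2.91 -1.94  0.05] q [ 0.17  0.57  0.13  0.   -1.13  0.65]
```

Call:
move_arm:
  increments:
    - {"xyz":[-0.045,0,0],"rot":[0,0,-0.01]}
    - {"xyz":[-0.015,0,0],"rot":[0,0,0]}
    - {"xyz":[0,0,0],"rot":[0,0,0]}
    - {"xyz":[0,0,0],"rot":[0,0,0]}

```text
time: 17.6
tcp_pos: [0.6622, -0.042, 0.0527]
tcp_rot: [2.927, -1.142, 0.006]
wrist_force: [6.5, -9.2, -2.9]
width: -0.001
grip_force: 5.4
```

```bash
python3 -c "
from h import *
lev()"
```

```text
t 17.6 tcp [ 0.6622 -0.042   0.0527] axle->tcp in tool mm [ 17.4 -60.7   0.1] lever ang if flat 0.851 F tool [10.98  2.42  2.98] mom [-3.06 -2.33  0.08] q [ 0.17  0.57  0.13  0.   -1.12  0.65]
```

Call:
move_arm:
  increments:
    - {"xyz":[-0.035,0,0],"rot":[0,0,0]}
    - {"xyz":[-0.01,0,0],"rot":[0,0,0]}
    - {"xyz":[0,0,0],"rot":[0,0,0]}
    - {"xyz":[0,0,0],"rot":[0,0,0]}

```text
time: 17.93
tcp_pos: [0.6616, -0.0413, 0.0527]
tcp_rot: [2.927, -1.142, 0.007]
wrist_force: [8.9, -8.6, -3.2]
width: 0.002
grip_force: 6.1
```

```bash
python3 -c "
from h import *
lev()"
```

```text
t 17.9333 tcp [ 0.6616 -0.0413  0.0527] axle->tcp in tool mm [ 16.5 -60.8   0.2] lever ang if flat 0.851 F tool [12.4   0.29  3.26] mom [-3.29 -2.79  0.07] q [ 0.17  0.57  0.13  0.   -1.12  0.65]
```

Tight at about 12.4 N. I release gently, back away along tool +x, then lift and check.

Call:
move_arm:
  increments:
    - {"xyz":[0.05,0,0],"rot":[0,0,0]}
    - {"xyz":[0.08,0,0],"rot":[0,0,0]}
    - {"xyz":[0.1,0,0],"rot":[0,0,0]}
    - {"xyz":[0.2,0,0],"rot":[0,0,0]}
    - {"xyz":[0.3,0,0],"rot":[0,0,0]}
    - {"xyz":[0.2,0,-0.2],"rot":[0,0,0]}
    - {"xyz":[0,0,-0.7],"rot":[0,0,0]}
    - {"xyz":[0,0,-0.9],"rot":[0,0,0]}
    - {"xyz":[0,0,-0.9],"rot":[0,0,0]}
    - {"xyz":[-0.5,0,-0.9],"rot":[0,0,0]}
    - {"xyz":[-0.8,0,-0.9],"rot":[0,0,0]}
    - {"xyz":[-0.9,0,-0.5],"rot":[0,0,0]}
    - {"xyz":[-0.9,0,0],"rot":[0,0,0]}
    - {"xyz":[-0.8,0,0],"rot":[0,0,0]}
    - {"xyz":[-0.4,0,0],"rot":[0,0,0]}
    - {"xyz":[0,0,0],"rot":[0,0,0]}
    - {"xyz":[0,0,0],"rot":[0,0,0]}

```text
time: 19.35
tcp_pos: [0.5854, 0.0286, 0.203]
tcp_rot: [-2.927, 1.142, -0.001]
wrist_force: [-0.4, -0.1, 0.5]
width: 0.0
grip_force: 0.0
```

Run:
```python
from h import *
lev(); c=cap('wrist'); save(c,'w5.png'); np.savez('w5.npz',**c)
```

```text
t 19.35 tcp [0.5854 0.0286 0.203 ] axle->tcp in tool mm [-87.  -60.7  -0. ] lever ang if flat 0.851 F tool [-0.28  0.36 -0.55] mom [ 0.05 -0.01  0.05] q [ 0.32  0.34  0.15  0.   -1.38  0.51]
```

View pics/w5.png

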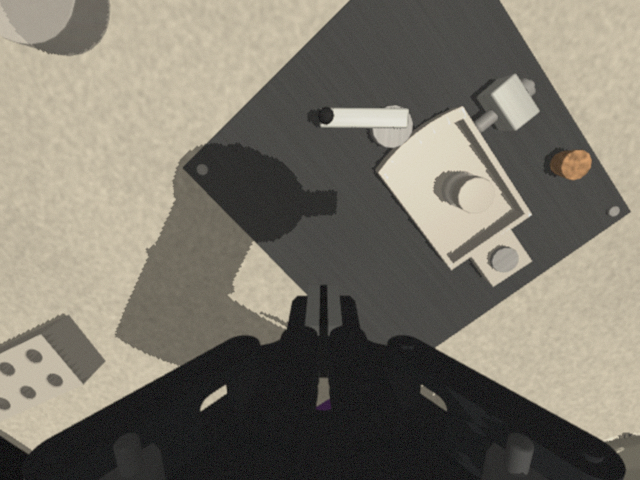

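The disc at (392,128) sits on the tray's bowed end, and the tray side is against the screw nose at (483,125). The jar stands at (477,195), the bung is untouched at (572,165), and the hand is clear. I check the angles once and hand in.

Run:
```python
from h import *
c=dict(np.load('w5.npz')); p=ray(c,325,115,.082)[:2]; d=p-AX; print('lever',np.linalg.norm(d),np.arctan2(d[1],d[0])-YAW)
a=ray(c,377,173,.032)[:2];b=ray(c,452,270,.032)[:2]; d=a-b; print('tray',np.arctan2(d[1],d[0])-YAW)
print(arm.hand_in())
```

```text
lever 0.05960327403263444 0.8506663871742312
tray -0.027809489074343018
the job is handed in; nothing more can be done
None
```

I handed the job in at about 19 s of the 72 s allowed; no verdict came back. The tray was pressed on the stop at about 8.7 N for about 0.5 s, and the lever was pushed tight with about 12.4 N and rests at about 0.85 rad. In the last view the jar was standing and the gripper was clear.

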